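# Change over the chilling tray behind the bar

## Task

The amber bottles on the chilling tray are cold: first take them all off and stand them upright on the black bar mat. Then stand all three steel tumblers upright in the zone of the tray that the bottles have left, and after that press that zone's own key fully down, so that the standby key pops up. Leave the jar, the bowl, the jigger and the salt shaker where they are.

Things in the scene. Friction and masses are not known exactly. Their poses are not given: they have to be found in the camera images.
- chiller: chilling tray, fixed: a steel plate 240 (x) by 360 (y) mm whose flat top is 40 mm above the counter; origin on the counter under the middle of the plate, +y towards its left, z up. Black seams divide the top into three zones side by side, each 225 mm long (along x) and 111 mm wide (along y). On its robot side (-x) a black ledge 22 mm high carries a row of four white keys.
- zone_left (a point): centre of the left zone, on the plate's top surface, 115 mm to the left (+y) of the tray's middle; axes as the tray's. Left and right are as seen from the robot. At the start one of the three zones holds the bottles in a row along x, another the jar, the third the bowl.
- zone_middle (a point): centre of the middle zone, on the plate's top surface, in the tray's middle; axes as the tray's. Left and right are as seen from the robot. At the start one of the three zones holds the bottles in a row along x, another the jar, the third the bowl.
- zone_right (a point): centre of the right zone, on the plate's top surface, 115 mm to the right (-y) of the tray's middle; axes as the tray's. Left and right are as seen from the robot. At the start one of the three zones holds the bottles in a row along x, another the jar, the third the bowl.
- key_left (a joint): travel of the left key, the key of the left zone, in m: 0 fully up, as at the start; 0.010 fully down. The four keys are interlocked: pushing one down lifts the key that is down by the same amount; a key stays where it is left. Pushing takes about 2 to 4 N, more if done fast.
- key_left_top (a point): middle of the top face of the left key, first from the left (+y) in the row; the keys stand 55 mm apart along the tray's y, 170 mm in front (-x) of its middle, each 60 (x) by 42 (y) mm; top face 36 mm above the counter when up, 26 mm when down
- key_middle (a joint): travel of the middle key, the key of the middle zone, in m: 0 fully up, as at the start; 0.010 fully down. The four keys are interlocked: pushing one down lifts the key that is down by the same amount; a key stays where it is left. Pushing takes about 2 to 4 N, more if done fast.
- key_middle_top (a point): middle of the top face of the middle key, second from the left in the row; the keys stand 55 mm apart along the tray's y, 170 mm in front (-x) of its middle, each 60 (x) by 42 (y) mm; top face 36 mm above the counter when up, 26 mm when down
- key_right (a joint): travel of the right key, the key of the right zone, in m: 0 fully up, as at the start; 0.010 fully down. The four keys are interlocked: pushing one down lifts the key that is down by the same amount; a key stays where it is left. Pushing takes about 2 to 4 N, more if done fast.
- key_right_top (a point): middle of the top face of the right key, third from the left in the row; the keys stand 55 mm apart along the tray's y, 170 mm in front (-x) of its middle, each 60 (x) by 42 (y) mm; top face 36 mm above the counter when up, 26 mm when down
- key_standby (a joint): height of the standby key in m: 0 fully down, as it is at the start; 0.010 popped fully up. The four keys are interlocked: pushing one down lifts the key that is down by the same amount; a key stays where it is left. Pushing takes about 2 to 4 N, more if done fast.
- key_standby_top (a point): middle of the top face of the standby key, last, at the right end (marked with a black dot) in the row; the keys stand 55 mm apart along the tray's y, 170 mm in front (-x) of its middle, each 60 (x) by 42 (y) mm; top face 36 mm above the counter when up, 26 mm when down
- barmat: black rubber bar mat, fixed, 280 (x) by 120 (y) by 4 mm; origin at the centre of its underside, on the counter
- bottle0_mid (a point): amber stubby bottle with a steel cap, 96 mm high, body 54 mm across up to 73 mm height, then a neck and cap 29 mm across; this point is on its axis 48 mm above its base; z along its axis, up; about 0.28 kg, heavy-based. Two or three are present (an absent one reads None)
- bottle1_mid (a point): amber stubby bottle with a steel cap, 96 mm high, body 54 mm across up to 73 mm height, then a neck and cap 29 mm across; this point is on its axis 48 mm above its base; z along its axis, up; about 0.28 kg, heavy-based. Two or three are present (an absent one reads None)
- bottle2_mid (a point): amber stubby bottle with a steel cap, 96 mm high, body 54 mm across up to 73 mm height, then a neck and cap 29 mm across; this point is on its axis 48 mm above its base; z along its axis, up; about 0.28 kg, heavy-based. Two or three are present (an absent one reads None)
- tumbler0_mid (a point): straight steel tumbler, 58 mm across, 100 mm high; this point is on its axis 50 mm above its base; z along its axis, up; about 0.16 kg, heavy-based. All three are present, at the start upright on the counter to the right of the bar mat
- tumbler1_mid (a point): straight steel tumbler, 58 mm across, 100 mm high; this point is on its axis 50 mm above its base; z along its axis, up; about 0.16 kg, heavy-based. All three are present, at the start upright on the counter to the right of the bar mat
- tumbler2_mid (a point): straight steel tumbler, 58 mm across, 100 mm high; this point is on its axis 50 mm above its base; z along its axis, up; about 0.16 kg, heavy-based. All three are present, at the start upright on the counter to the right of the bar mat
- jar_mid (a point): green glass jar with steel lid, 68 mm across, 78 mm high, in one of the zones; stays; this point is on its axis half-way up
- bowl_mid (a point): white bowl of limes and lemons, 94 mm across, 50 mm high, in one of the zones; stays; this point is on its axis half-way up
- jigger_mid (a point): copper double-cone measure, 44 mm across, 78 mm high, standing among the tumblers; stays; this point is on its axis half-way up
- salt_mid (a point): salt shaker, 50 mm across, 78 mm high, standing among the tumblers; stays; this point is on its axis half-way up
Things that resemble listed ones, but are neither listed nor needed, are in the scene too. Leave any purple or yellow look-alike of the part that bears tumbler0_mid alone.

How it is judged:
By the outcome, as a careful person would: the job done as asked, in the order asked, and still so for the second after the job is handed in, with the robot touching nothing.
Of bottle0, bottle1, bottle2 only 2 to 3 are there at a start; the rules pass over those that are not, and their reading is None.
At some moment in a run one of bottle0, bottle1, bottle2, tumbler0, tumbler1, tumbler2 may be knocked a few centimetres aside while the robot is not near it.
It also fails if it takes over 210 s, if anything falls off the work surface, if the arm or the gripper's body presses on something with over 40 N, if the wrist force passes 120 N, or if a joint passes its speed limit or range.

## Robot

A 7-joint arm with a two-finger parallel gripper is mounted at the origin on the work surface. World frame = base frame: x ahead of the robot, y to its left, z up, the work surface at z = 0. Lengths are in m, angles in rad, forces in N, time in s.
With the tool pointing down it reaches from about 0.425 to 0.925 m from the base axis. Payload 6.8 kg.
Tool frame: the origin (TCP) lies between the finger pads; the fingertips stand finger_overhang ahead of it and the grasp point (between the pads) lies 6 mm ahead of it (finger_overhang is the distance from the TCP to the fingertips, in m); z points along the fingers, y is the line along which they close (so a half turn about z gives the same grasp; the last joint's range is limited). The gripper opens to 85 mm and grips with 20 to 120 N. Pads are 22 mm wide; open, the fingers measure 114 mm over their backs; the gripper's body (76 mm by 85 mm) begins 54 mm behind the grasp point. The pads swing forward as they close: fully open they stand 13 mm farther back than shut.
Start: joints at [-1.44, 0.477, 0.022, 1.555, -0.011, 1.109, -0.083], TCP at [0.16, 0.656, 0.256] pointing down, gripper open.
Joint ranges: [-2.96, 2.96], [-0.34, 2.1], [-1.41, 1.46], [0.24, 2.44], [-1.37, 4.51], [0.17, 1.92], [-2.96, 2.96]. Speed limits (rad/s): [2.39, 2.39, 3.14, 3.14, 3.14, 3.14, 3.14].

## Interface

Orientations are given as a unit quaternion [w, x, y, z].
In Python, from station import * gives the robot as it stands.
- The arm moves only by the tool drive_tool, never from a script. Its argument "increments" is a list of rows, each an object of numbers: "claw": the finger opening in m, from 0 to 0.0854; "dx", "dy", "dz": the shift along the tool's x, y, z in m; "wx", "wy", "wz": the turn, a rotation vector about the tool's x, y, z in degrees. A call has 1 to 20 rows; each row shifts and turns the commanded pose from where the row before left it, along the tool's axes as they then stand; what a row does not reach is not made up. A row lasts 1/8 s, in which the tool goes at most 62.5 mm and 10.7 degrees, less where a joint would pass 70% of its speed; a pose out of reach is approached as far as the arm can. A call with a gripper value outside its range is refused whole. The fingers move at their own pace and stop on an object; "newtons" is the grip in N (left out, the last holds). Time passes only in rows, so rows that do not move let the fingers close. It gives the time, the measured TCP pose, the force, the opening and the grip force at its end, in the units of the state.
- get_obs(): the state, without advancing time (a new reading comes with each control period).
- read_camera(name): name is "scene" or "top"; returns (picture, depth): 384x512x3 uint8, red, green, blue; 384x512 float32, m along the optical axis (not along the pixel's ray), 0 where there is no reading.
- calibration(name): a dict with "intrinsics" (3x3 intrinsics, pixels), "k1" (the pictures are not rectified: a ray, as slopes to the right and down, at radius r is drawn at 1 + k1 r^2 times it, then the intrinsics apply), "R" (3x3) and "t" (3): a world point X has camera coordinates R X + t. Camera axes: x right, y down, z forward; pixel columns grow to the right and rows downward; lengths in m; the calibration is good to about 2 mm. A picture is of the moment at which its call begins. calibration takes no time and is no camera call.
- hand_in(): hands the job in; it is judged then, once.
The state is a dict: "t": time; "q": joint angles; "joint_vel": joint speeds; "joint_torque": joint torques, N m; "eef_pos": TCP position; "tool_rot": TCP orientation; "contact_force": force on the tool from outside, world axes, zero at the start; "torque": the same for the moment, N m; "gripper_width": opening from 0.0 (shut) to 1.0 (fully open); "grasp_force": force on a finger pad.
Only numpy, scipy, OpenCV 4.12 (cv2) and the standard library are available. Lean on these libraries where they do the work, as an engineer would, in place of code of your own. Each camera call takes 0.05 s, during which the arm holds its last target. There are 200 camera calls.

## Working session

There is one attempt and no reset: what is moved stays moved. The work goes in short steps, Python scripts to look and compute and a tool call to move; the robot and the scene stay as the last step left them, time stands still between calls to the robot, and variables do not carry over. Pictures are saved under pics/ and viewed, at most 14 in all, crops included, and the job is handed in when it is done.

Besides the shell and the picture viewer there is one more tool, called after ">>>" as name(argument=value, ...), one argument or row to a line, values as JSON. drive_tool: Moves the arm, as the interface text tells. Its arguments: {"type":"object","properties":{"increments":{"type":"array","items":{"type":"object","properties":{"claw":{"type":"number"},"dx":{"type":"number"},"dy":{"type":"number"},"dz":{"type":"number"},"wx":{"type":"number"},"wy":{"type":"number"},"wz":{"type":"number"}}}},"newtons":{"type":"number"}},"required":["increments"]}

```bash
ls; mkdir -p pics; cat > h.py <<'E'
from station import *
import numpy as np, cv2
def shot(n,name):
    im,d=read_camera(n); cv2.imwrite(f'pics/{name}.png',im[:,:,::-1]); np.save(f'pics/{name}.npy',d); return im,d
def cloud(n,d):
    c=calibration(n);K=c["intrinsics"];h,w=d.shape
    u,v=np.meshgrid(np.arange(w),np.arange(h))
    p=np.stack([u,v],-1).reshape(-1,1,2).astype(float)
    s=cv2.undistortPoints(p,np.array(K,float),np.array([c["k1"],0,0,0,0.])).reshape(h,w,2)
    X=np.dstack([s*d[...,None],d])
    return (X-np.array(c["t"]))@np.array(c["R"])
E
python3 - <<'E'
from h import *
for n in("scene","top"):
    im,d=shot(n,n+"0"); cv2.imwrite(f'pics/{n}0b.png',cv2.resize(im[:,:,::-1],(800,600),interpolation=cv2.INTER_CUBIC))
o=get_obs(); print({k:np.round(v,3) for k,v in o.items()})
import station; print([x for x in dir(station) if x[0]!='_'])
c=calibration("top");print(c)
E
```

```text
pics
{'t': np.float64(0.1), 'q': array([-1.44 ,  0.478,  0.022,  1.556, -0.011,  1.109, -0.083]), 'joint_vel': array([-0.   , -0.002, -0.   , -0.003,  0.001, -0.   , -0.001]), 'joint_torque': array([ 4.0000e-03, -5.9776e+01,  1.6140e+00, -2.8196e+01,  1.3000e-02,
        5.0000e-03,  0.0000e+00]), 'eef_pos': array([0.16 , 0.655, 0.255]), 'tool_rot': array([-0.   ,  0.119,  0.993, -0.001]), 'contact_force': array([ 0.33 ,  0.04 , -0.268]), 'torque': array([-0.004,  0.02 , -0.064]), 'grasp_force': np.float64(0.0), 'gripper_width': np.float64(1.002)}
['PlanningError', 'calibration', 'finger_overhang', 'get_obs', 'hand_in', 'read_camera']
{'intrinsics': array([[362.73236211,   0.        , 255.91693939],
       [  0.        , 362.73236211, 188.73182478],
       [  0.        ,   0.        ,   1.        ]]), 'k1': -0.08157323863544846, 'R': array([[-2.58787776e-02, -9.99649361e-01, -5.60744797e-03],
       [-9.80645514e-01,  2.64749984e-02, -1.93993431e-01],
       [ 1.94073866e-01,  4.78605839e-04, -9.80986802e-01]]), 't': array([-0.09822658,  0.57902952,  0.98042166])}
```

View pics/top0b.png

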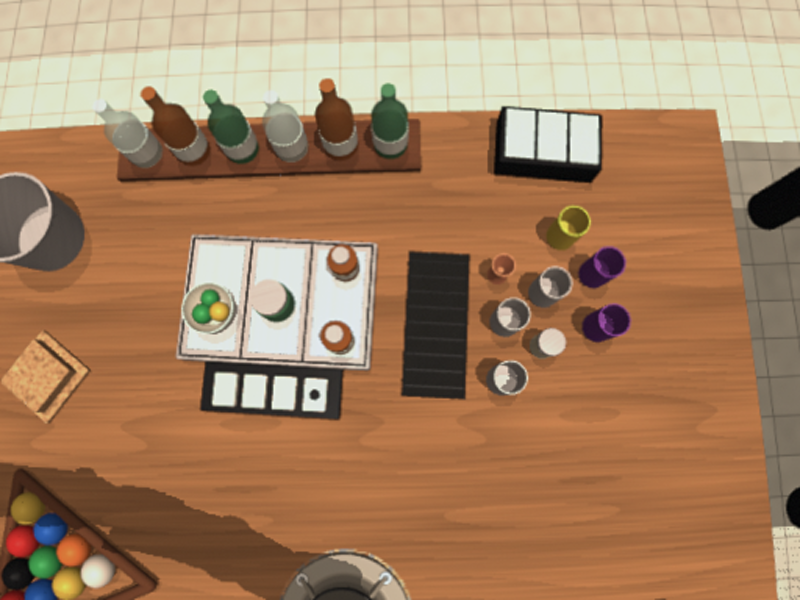

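View pics/scene0b.png

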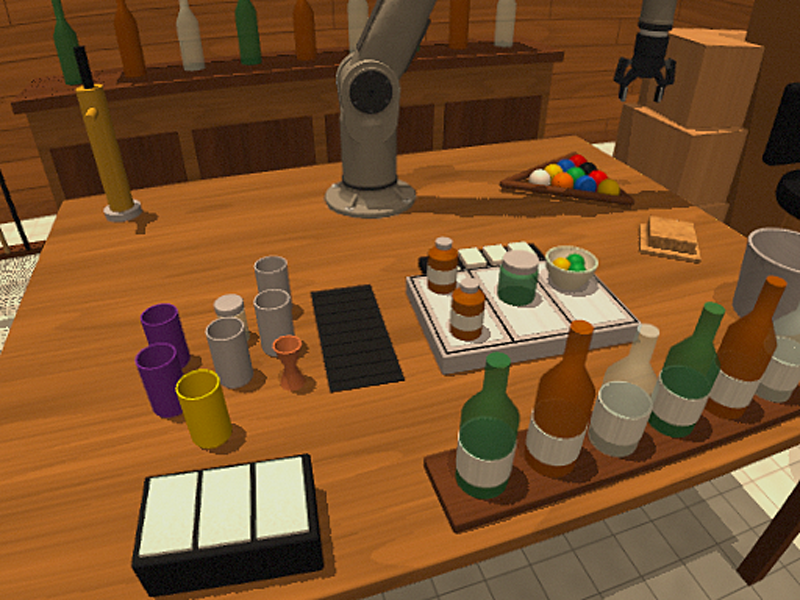

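The top view shows two amber bottles in the right zone at (342,261) and (336,336) in the 800-wide picture. The steel tumblers are at (512,316), (551,287) and (509,378). The salt is at (551,342), the jigger at (503,266), the mat around (436,325), and the standby key with its dot at (315,394).

The look-alikes are purple at (603,266) and (606,322) and yellow at (570,227). The three grey ones fit "steel".

```bash
cat >> h.py <<'E'
def circ(P,seed,ztop,r,tol=.006):
    """points near seed xy at height ztop -> robust circle"""
    m=(np.abs(P[...,2]-ztop)<tol)&(np.hypot(P[...,0]-seed[0],P[...,1]-seed[1])<r*1.5)
    q=P[m][:,:2].astype(np.float32)
    if len(q)<6: return None
    c,R=cv2.minEnclosingCircle(q); return np.round([*c,R,len(q),P[m][:,2].mean()],4)
E
python3 - <<'E'
from h import *
im=cv2.imread('pics/top0.png');d=np.load('pics/top0.npy');P=cloud("top",d)
s=.64
def at(u,v): return P[int(round(v*s)),int(round(u*s))]
for n,(u,v) in dict(matTL=(411,255),matTR=(467,257),matBL=(405,394),matBR=(463,396),trTL=(196,240),trTR=(373,247),trBL=(182,355),trBR=(367,364),k1=(225,390),k2=(255,391),k3=(285,393),kS=(315,385),seamA=(312,300),seamB=(247,300),base=(420,450),cnt=(600,450)).items(): print(n,np.round(at(u,v),4))
for n,(u,v),z,r in [("bA",(342,254),.136,.0145),("bB",(335,331),.136,.0145),("t1",(512,310),.1,.029),("t2",(555,281),.1,.029),("t3",(509,372),.1,.029),("salt",(551,337),.078,.025),("jig",(503,262),.078,.022),("jar",(268,295),.118,.034),("yel",(573,222),.1,.029),("pu1",(608,262),.1,.029),("pu2",(611,317),.1,.029)]:
    # seed: median of close pixels in the z band
    vv,uu=int(v*s),int(u*s);W=P[vv-14:vv+15,uu-14:uu+15].reshape(-1,3);W=W[np.abs(W[:,2]-z)<.008]
    if len(W)==0: print(n,'none',at(u,v));continue
    c=np.median(W[:,:2],0);
    for _ in range(2): 
        k=circ(P,c,z,r,.008); c=k[:2]
    print(n,k)
cr=im[140:265,225:400]; cv2.imwrite('pics/crop1.png',cv2.resize(cr,None,fx=4.5,fy=4.5,interpolation=cv2.INTER_CUBIC))
print(finger_overhang)
E
```

```text
matTL [ 0.6648 -0.137   0.0083]
matTR [ 0.6581 -0.246   0.0107]
matBL [ 0.3986 -0.1176  0.0048]
matBR [ 0.3927 -0.2249  0.0075]
trTL [0.6954 0.2756 0.043 ]
trTR [ 0.6738 -0.0658  0.0389]
trBL [0.4778 0.2939 0.0391]
trBR [ 0.4531 -0.0506  0.0374]
k1 [0.4106 0.2102 0.0371]
k2 [0.4097 0.1559 0.0348]
k3 [0.403  0.1012 0.0351]
kS [0.4191 0.0457 0.0239]
seamA [0.5742 0.0493 0.04  ]
seamB [0.5763 0.1711 0.046 ]
base [ 0.2954 -0.1435  0.0032]
cnt [ 2.837e-01 -4.776e-01 -1.000e-04]
bA [ 6.341e-01 -1.130e-02  1.470e-02  9.800e+01  1.371e-01]
bB [4.986e-01 1.000e-04 1.450e-02 9.500e+01 1.372e-01]
t1 [ 5.300e-01 -3.095e-01  2.950e-02  8.900e+01  9.980e-02]
t2 [ 5.835e-01 -3.894e-01  3.000e-02  1.040e+02  9.930e-02]
t3 [ 4.203e-01 -2.978e-01  2.940e-02  8.900e+01  9.970e-02]
salt [ 4.805e-01 -3.798e-01  2.520e-02  2.590e+02  7.870e-02]
jig [ 6.241e-01 -3.019e-01  2.190e-02  9.200e+01  7.690e-02]
jar [5.685e-01 1.146e-01 3.170e-02 4.270e+02 1.191e-01]
yel [ 6.954e-01 -4.323e-01  3.010e-02  1.050e+02  9.870e-02]
pu1 [ 6.198e-01 -4.882e-01  2.970e-02  1.050e+02  9.900e-02]
pu2 [ 5.139e-01 -4.874e-01  2.940e-02  1.050e+02  9.910e-02]
0.025
```

View pics/crop1.png

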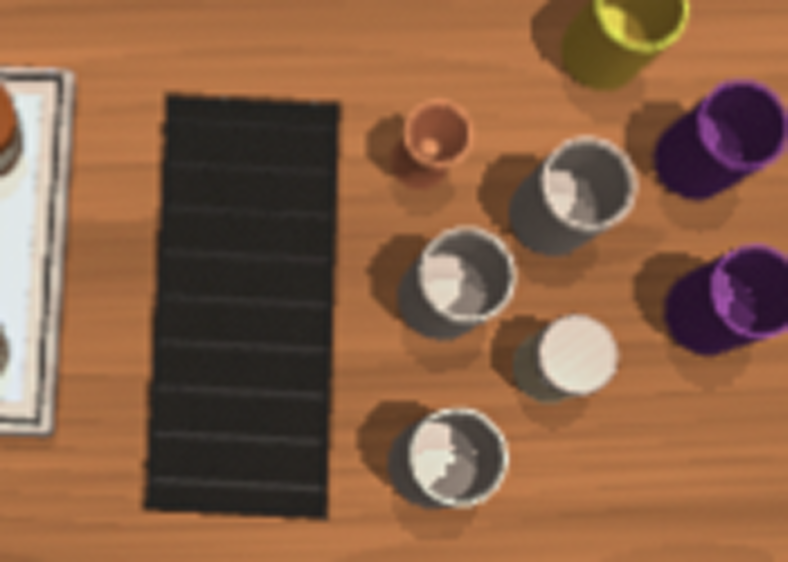

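The three grey tumblers are confirmed steel in the crop: rims at crop pixels (588,185), (468,275) and (458,457). Heights and radii match the spec. I'll go over the far bottle first.

>>> drive_tool(
  increments=[
    {"wz": -5},
    {"wz": -5},
    {"dx": -0.015,"dy": -0.02},
    {"dx": -0.032,"dy": -0.039},
    {"dx": -0.032,"dy": -0.039},
    {"dx": -0.032,"dy": -0.039},
    {"dx": -0.032,"dy": -0.039},
    {"dx": -0.032,"dy": -0.039},
    {"dx": -0.032,"dy": -0.039},
    {"dx": -0.032,"dy": -0.039},
    {"dx": -0.032,"dy": -0.039},
    {"dx": -0.032,"dy": -0.039},
    {"dx": -0.032,"dy": -0.039},
    {"dx": -0.032,"dy": -0.039},
    {"dx": -0.032,"dy": -0.039},
    {"dx": -0.032,"dy": -0.039},
    {"dx": -0.032,"dy": -0.039},
    {"dx": -0.032,"dy": -0.039},
    {"dx": -0.015,"dy": -0.02},
    {},
  ],
)

```text
schema error: expected keys claw, dx, dy, dz, wx, wy, wz
```

```bash
cat >> h.py <<'E'
from scipy.spatial.transform import Rotation as Ro
YAW=86.2
def go(x,y,zg,yaw=YAW):
    """print turn and shift (target tool frame, mm) from here to grasp point x,y,zg"""
    o=get_obs();w=o["tool_rot"];R=Ro.from_quat([w[1],w[2],w[3],w[0]])
    a=np.radians(yaw);yt=[np.cos(a),np.sin(a),0];zt=[0,0,-1];xt=np.cross(yt,zt)
    T=Ro.from_matrix(np.array([xt,yt,zt]).T)
    print('turn',np.round((R.inv()*T).as_rotvec(degrees=True),1),'shift mm',np.round(1000*T.inv().apply(np.array([x,y,zg+.006])-o["eef_pos"]),1),'grip',round(float(o["gripper_width"]),3),round(float(o["grasp_force"]),1),'F',np.round(o["contact_force"],1),'t',round(float(o["t"]),1))
SEED={"bA":(.634,-.011,.137,.0145),"bB":(.4986,0,.137,.0145),"t1":(.53,-.3095,.1,.029),"t2":(.5835,-.3894,.1,.029),"t3":(.4203,-.2978,.1,.029),"salt":(.48,-.38,.078,.025),"jig":(.624,-.302,.078,.022),"jar":(.5685,.1146,.119,.034)}
def look(names,name=None,cam="top",**more):
    im,d=shot(cam,name or "tmp");P=cloud(cam,d);S=dict(SEED,**more)
    for n in names:
        x,y,z,r=S[n];c=np.array([x,y])
        for _ in range(3):
            k=circ(P,c,z,r,.008)
            if k is None:break
            c=k[:2]
        print(n,k)
E
python3 -c "
from h import *
look(['bA','bB','t1','t2','t3','jar'])
go(.634,-.0113,.095)"
```

```text
bA [ 6.340e-01 -1.100e-02  1.480e-02  9.600e+01  1.372e-01]
bB [ 4.989e-01 -1.300e-03  1.450e-02  9.400e+01  1.371e-01]
t1 [ 5.296e-01 -3.100e-01  2.970e-02  9.500e+01  9.920e-02]
t2 [ 5.842e-01 -3.887e-01  3.000e-02  1.010e+02  9.940e-02]
t3 [ 4.200e-01 -2.977e-01  2.920e-02  9.100e+01  9.980e-02]
jar [5.680e-01 1.149e-01 3.160e-02 4.280e+02 1.192e-01]
turn [-0.1 -0.  -9.9] shift mm [-517.6 -633.9  154.6] grip 1.002 0.0 F [-0.1  0.1  0.4] t 0.1
```

>>> drive_tool(
  increments=[
    {"claw": 0.085,"dx": 0,"dy": 0,"dz": 0,"wx": 0,"wy": 0,"wz": -5},
    {"claw": 0.085,"dx": -0.02,"dy": -0.024,"dz": 0,"wx": 0,"wy": 0,"wz": -5},
    {"claw": 0.085,"dx": -0.034,"dy": -0.042,"dz": 0,"wx": 0,"wy": 0,"wz": 0},
    {"claw": 0.085,"dx": -0.034,"dy": -0.042,"dz": 0,"wx": 0,"wy": 0,"wz": 0},
    {"claw": 0.085,"dx": -0.034,"dy": -0.042,"dz": 0,"wx": 0,"wy": 0,"wz": 0},
    {"claw": 0.085,"dx": -0.034,"dy": -0.042,"dz": 0,"wx": 0,"wy": 0,"wz": 0},
    {"claw": 0.085,"dx": -0.034,"dy": -0.042,"dz": 0,"wx": 0,"wy": 0,"wz": 0},
    {"claw": 0.085,"dx": -0.034,"dy": -0.042,"dz": 0,"wx": 0,"wy": 0,"wz": 0},
    {"claw": 0.085,"dx": -0.034,"dy": -0.042,"dz": 0,"wx": 0,"wy": 0,"wz": 0},
    {"claw": 0.085,"dx": -0.034,"dy": -0.042,"dz": 0,"wx": 0,"wy": 0,"wz": 0},
    {"claw": 0.085,"dx": -0.034,"dy": -0.042,"dz": 0,"wx": 0,"wy": 0,"wz": 0},
    {"claw": 0.085,"dx": -0.034,"dy": -0.042,"dz": 0,"wx": 0,"wy": 0,"wz": 0},
    {"claw": 0.085,"dx": -0.034,"dy": -0.042,"dz": 0,"wx": 0,"wy": 0,"wz": 0},
    {"claw": 0.085,"dx": -0.034,"dy": -0.042,"dz": 0,"wx": 0,"wy": 0,"wz": 0},
    {"claw": 0.085,"dx": -0.034,"dy": -0.042,"dz": 0,"wx": 0,"wy": 0,"wz": 0},
    {"claw": 0.085,"dx": -0.034,"dy": -0.042,"dz": 0,"wx": 0,"wy": 0,"wz": 0},
    {"claw": 0.085,"dx": -0.02,"dy": -0.022,"dz": 0,"wx": 0,"wy": 0,"wz": 0},
    {"claw": 0.085,"dx": 0,"dy": 0,"dz": 0,"wx": 0,"wy": 0,"wz": 0},
    {"claw": 0.085,"dx": 0,"dy": 0,"dz": 0,"wx": 0,"wy": 0,"wz": 0},
  ],
  newtons=30,
)

```text
t: 2.52
eef_pos: [0.6311, -0.0105, 0.2558]
tool_rot: [-0.001, 0.032, 0.999, 0.0]
contact_force: [-0.1, 0.6, 0.2]
gripper_width: 0.995
grasp_force: 0.0
```

```bash
python3 -c "
from h import *
look(['bA','bB','t1','t2','t3'])
go(.634,-.011,.095)"
```

```text
bA [ 6.346e-01 -1.130e-02  1.490e-02  9.600e+01  1.373e-01]
bB [ 4.989e-01 -9.000e-04  1.430e-02  9.400e+01  1.371e-01]
t1 [ 5.294e-01 -3.099e-01  2.940e-02  9.200e+01  9.980e-02]
t2 [ 5.843e-01 -3.888e-01  2.950e-02  1.060e+02  9.960e-02]
t3 [ 4.204e-01 -2.982e-01  2.960e-02  9.100e+01  9.950e-02]
turn [ 0.  -0.1  0.2] shift mm [ -3.1  -0.8 155. ] grip 0.994 0.0 F [0.2 0.6 0.1] t 2.6
```

>>> drive_tool(
  increments=[
    {"claw": 0.085,"dx": -0.003,"dy": -0.001,"dz": 0.03,"wx": 0,"wy": 0,"wz": 0},
    {"claw": 0.085,"dx": 0,"dy": 0,"dz": 0.04,"wx": 0,"wy": 0,"wz": 0},
    {"claw": 0.085,"dx": 0,"dy": 0,"dz": 0.04,"wx": 0,"wy": 0,"wz": 0},
    {"claw": 0.085,"dx": 0,"dy": 0,"dz": 0.03,"wx": 0,"wy": 0,"wz": 0},
    {"claw": 0.085,"dx": 0,"dy": 0,"dz": 0.015,"wx": 0,"wy": 0,"wz": 0},
    {"claw": 0.085,"dx": 0,"dy": 0,"dz": 0,"wx": 0,"wy": 0,"wz": 0},
    {"claw": 0.04,"dx": 0,"dy": 0,"dz": 0,"wx": 0,"wy": 0,"wz": 0},
    {"claw": 0.04,"dx": 0,"dy": 0,"dz": 0,"wx": 0,"wy": 0,"wz": 0},
    {"claw": 0.04,"dx": 0,"dy": 0,"dz": 0,"wx": 0,"wy": 0,"wz": 0},
    {"claw": 0.04,"dx": 0,"dy": 0,"dz": 0,"wx": 0,"wy": 0,"wz": 0},
    {"claw": 0.04,"dx": 0,"dy": 0,"dz": 0,"wx": 0,"wy": 0,"wz": 0},
    {"claw": 0.04,"dx": 0,"dy": 0,"dz": 0,"wx": 0,"wy": 0,"wz": 0},
    {"claw": 0.04,"dx": 0,"dy": 0,"dz": -0.02,"wx": 0,"wy": 0,"wz": 0},
    {"claw": 0.04,"dx": 0,"dy": 0,"dz": -0.03,"wx": 0,"wy": 0,"wz": 0},
    {"claw": 0.04,"dx": 0,"dy": 0,"dz": -0.02,"wx": 0,"wy": 0,"wz": 0},
    {"claw": 0.04,"dx": 0,"dy": 0,"dz": 0,"wx": 0,"wy": 0,"wz": 0},
  ],
  newtons=30,
)

```text
t: 4.58
eef_pos: [0.6357, -0.0127, 0.1734]
tool_rot: [0.002, 0.032, 0.999, 0.0]
contact_force: [0.1, 0.4, -1.4]
gripper_width: 0.626
grasp_force: 32.7
```

```bash
python3 -c "
from h import *
go(.60,-.186,.004+.055)
im,d=shot('scene','s1');cv2.imwrite('pics/s1b.png',cv2.resize(im[100:300,80:450,::-1],(740,400)))
im=cv2.imread('pics/top0.png');P=cloud('top',np.load('pics/top0.npy'))
# mat and tray outlines by colour/height
H=cv2.cvtColor(im,cv2.COLOR_BGR2HSV)
m=((H[...,2]<60)&(P[...,1]<-.1)&(P[...,1]>-.26)&(P[...,0]>.36)&(P[...,0]<.7)).astype(np.uint8)
m=cv2.morphologyEx(m,cv2.MORPH_OPEN,np.ones((3,3)));q=P[m>0][:,:2].astype(np.float32);print('mat',cv2.minAreaRect(q),len(q))
m=(abs(P[...,2]-.04)<.006)&(P[...,0]>.44)&(P[...,1]>-.12)&(P[...,1]<.34)&(P[...,0]<.72)
q=P[m][:,:2].astype(np.float32);print('tray',cv2.minAreaRect(q),len(q))
"
```

```text
turn [0.  0.2 0.1] shift mm [  24.1 -175.3  108.4] grip 0.626 32.7 F [ 0.1  0.4 -1.4] t 4.6
mat ((0.5190629959106445, -0.1791142374277115), (0.11641395092010498, 0.2971312701702118), 85.66629791259766) 3550
tray ((0.5665876269340515, 0.11924295127391815), (0.3600459694862366, 0.2648616433143616), 85.54155731201172) 7436
```

View pics/s1b.png

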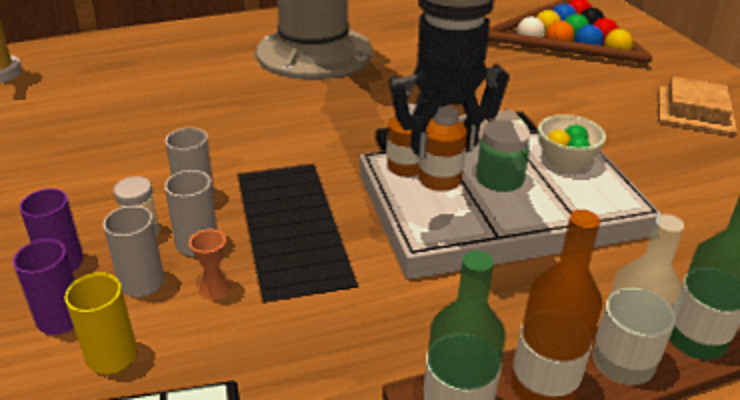

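The bottle is gripped and lifted clear, at about (443,150) in the crop. Now I'll carry it over the mat.

>>> drive_tool(
  increments=[
    {"claw": 0.04,"dx": 0.002,"dy": -0.015,"dz": 0,"wx": 0,"wy": 0,"wz": 0},
    {"claw": 0.04,"dx": 0.005,"dy": -0.035,"dz": 0,"wx": 0,"wy": 0,"wz": 0},
    {"claw": 0.04,"dx": 0.005,"dy": -0.035,"dz": 0,"wx": 0,"wy": 0,"wz": 0},
    {"claw": 0.04,"dx": 0.005,"dy": -0.035,"dz": 0,"wx": 0,"wy": 0,"wz": 0},
    {"claw": 0.04,"dx": 0.005,"dy": -0.035,"dz": 0,"wx": 0,"wy": 0,"wz": 0},
    {"claw": 0.04,"dx": 0.002,"dy": -0.02,"dz": 0,"wx": 0,"wy": 0,"wz": 0},
    {"claw": 0.04,"dx": 0,"dy": 0,"dz": 0.02,"wx": 0,"wy": 0,"wz": 0},
    {"claw": 0.04,"dx": 0,"dy": 0,"dz": 0.03,"wx": 0,"wy": 0,"wz": 0},
    {"claw": 0.04,"dx": 0,"dy": 0,"dz": 0.03,"wx": 0,"wy": 0,"wz": 0},
    {"claw": 0.04,"dx": 0,"dy": 0,"dz": 0.015,"wx": 0,"wy": 0,"wz": 0},
    {"claw": 0.04,"dx": 0,"dy": 0,"dz": 0.005,"wx": 0,"wy": 0,"wz": 0},
    {"claw": 0.04,"dx": 0,"dy": 0,"dz": 0,"wx": 0,"wy": 0,"wz": 0},
    {"claw": 0.04,"dx": 0,"dy": 0,"dz": 0,"wx": 0,"wy": 0,"wz": 0},
  ],
)

```text
t: 6.25
eef_pos: [0.6001, -0.1859, 0.0723]
tool_rot: [0.001, 0.032, 0.999, -0.0]
contact_force: [0.3, -0.3, -2.0]
gripper_width: 0.627
grasp_force: 32.6
```

```bash
python3 -c "
from h import *
go(.60,-.186,.004+.055)"
```

```text
turn [-0.   0.1  0.1] shift mm [ 0.1 -0.1  7.3] grip 0.627 32.6 F [ 0.3 -0.3 -2. ] t 6.2
```

>>> drive_tool(
  increments=[
    {"claw": 0.04,"dx": 0,"dy": 0,"dz": 0.003,"wx": 0,"wy": 0,"wz": 0},
    {"claw": 0.04,"dx": 0,"dy": 0,"dz": 0.002,"wx": 0,"wy": 0,"wz": 0},
    {"claw": 0.04,"dx": 0,"dy": 0,"dz": 0,"wx": 0,"wy": 0,"wz": 0},
  ],
)

```text
t: 6.62
eef_pos: [0.5995, -0.1858, 0.0669]
tool_rot: [0.0, 0.032, 0.999, 0.0]
contact_force: [-1.0, 0.1, 3.4]
gripper_width: 0.621
grasp_force: 32.9
```

>>> drive_tool(
  increments=[
    {"claw": 0.085,"dx": 0,"dy": 0,"dz": 0,"wx": 0,"wy": 0,"wz": 0},
    {"claw": 0.085,"dx": 0,"dy": 0,"dz": 0,"wx": 0,"wy": 0,"wz": 0},
    {"claw": 0.085,"dx": 0,"dy": 0,"dz": 0,"wx": 0,"wy": 0,"wz": 0},
    {"claw": 0.085,"dx": 0,"dy": 0,"dz": -0.02,"wx": 0,"wy": 0,"wz": 0},
    {"claw": 0.085,"dx": 0,"dy": 0,"dz": -0.04,"wx": 0,"wy": 0,"wz": 0},
    {"claw": 0.085,"dx": 0,"dy": 0,"dz": -0.04,"wx": 0,"wy": 0,"wz": 0},
    {"claw": 0.085,"dx": 0,"dy": 0,"dz": -0.04,"wx": 0,"wy": 0,"wz": 0},
    {"claw": 0.085,"dx": 0.012,"dy": 0.018,"dz": 0,"wx": 0,"wy": 0,"wz": 0},
    {"claw": 0.085,"dx": 0.025,"dy": 0.04,"dz": 0,"wx": 0,"wy": 0,"wz": 0},
    {"claw": 0.085,"dx": 0.025,"dy": 0.04,"dz": 0,"wx": 0,"wy": 0,"wz": 0},
    {"claw": 0.085,"dx": 0.025,"dy": 0.04,"dz": 0,"wx": 0,"wy": 0,"wz": 0},
    {"claw": 0.085,"dx": 0.025,"dy": 0.04,"dz": 0,"wx": 0,"wy": 0,"wz": 0},
    {"claw": 0.085,"dx": 0,"dy": 0,"dz": 0,"wx": 0,"wy": 0,"wz": 0},
    {"claw": 0.085,"dx": 0,"dy": 0,"dz": 0,"wx": 0,"wy": 0,"wz": 0},
  ],
)

```text
t: 8.38
eef_pos: [0.4997, -0.0015, 0.2074]
tool_rot: [0.001, 0.032, 0.999, 0.0]
contact_force: [0.3, 0.4, 1.0]
gripper_width: 0.989
grasp_force: 0.0
```

```bash
python3 -c "
from h import *
look(['bM','bB','t1','t2','t3'],bM=(.6,-.186,.1,.0145))
look(['bM','bB','t1','t2','t3'],cam='scene',bM=(.6,-.186,.1,.0145))
go(.4989,-.001,.095)"
```

```text
bM [ 5.987e-01 -1.843e-01  1.480e-02  9.300e+01  1.009e-01]
bB [ 4.926e-01 -6.400e-03  9.300e-03  2.500e+01  1.368e-01]
t1 [ 5.297e-01 -3.096e-01  2.940e-02  9.200e+01  9.950e-02]
t2 [ 5.839e-01 -3.889e-01  2.970e-02  9.800e+01  9.990e-02]
t3 [ 4.201e-01 -2.982e-01  2.930e-02  8.800e+01  9.920e-02]
bM [ 5.963e-01 -1.872e-01  1.560e-02  9.800e+01  9.850e-02]
bB [ 4.973e-01 -3.500e-03  1.530e-02  6.600e+01  1.346e-01]
t1 [ 5.272e-01 -3.110e-01  3.110e-02  1.580e+02  9.700e-02]
t2 [ 5.825e-01 -3.903e-01  3.040e-02  1.620e+02  9.720e-02]
t3 [ 4.192e-01 -3.004e-01  3.120e-02  1.290e+02  9.680e-02]
turn [-0.   0.1 -0. ] shift mm [  0.9   1.2 105.9] grip 0.997 0.0 F [0.3 0.  0.9] t 8.5
```

>>> drive_tool(
  increments=[
    {"claw": 0.085,"dx": 0.001,"dy": 0.001,"dz": 0.03,"wx": 0,"wy": 0,"wz": 0},
    {"claw": 0.085,"dx": 0,"dy": 0,"dz": 0.04,"wx": 0,"wy": 0,"wz": 0},
    {"claw": 0.085,"dx": 0,"dy": 0,"dz": 0.026,"wx": 0,"wy": 0,"wz": 0},
    {"claw": 0.085,"dx": 0,"dy": 0,"dz": 0.01,"wx": 0,"wy": 0,"wz": 0},
    {"claw": 0.085,"dx": 0,"dy": 0,"dz": 0,"wx": 0,"wy": 0,"wz": 0},
    {"claw": 0.04,"dx": 0,"dy": 0,"dz": 0,"wx": 0,"wy": 0,"wz": 0},
    {"claw": 0.04,"dx": 0,"dy": 0,"dz": 0,"wx": 0,"wy": 0,"wz": 0},
    {"claw": 0.04,"dx": 0,"dy": 0,"dz": 0,"wx": 0,"wy": 0,"wz": 0},
    {"claw": 0.04,"dx": 0,"dy": 0,"dz": 0,"wx": 0,"wy": 0,"wz": 0},
    {"claw": 0.04,"dx": 0,"dy": 0,"dz": 0,"wx": 0,"wy": 0,"wz": 0},
    {"claw": 0.04,"dx": 0,"dy": 0,"dz": 0,"wx": 0,"wy": 0,"wz": 0},
    {"claw": 0.04,"dx": 0,"dy": 0,"dz": -0.02,"wx": 0,"wy": 0,"wz": 0},
    {"claw": 0.04,"dx": 0,"dy": 0,"dz": -0.03,"wx": 0,"wy": 0,"wz": 0},
    {"claw": 0.04,"dx": 0,"dy": 0,"dz": -0.02,"wx": 0,"wy": 0,"wz": 0},
    {"claw": 0.04,"dx": 0,"dy": 0,"dz": 0,"wx": 0,"wy": 0,"wz": 0},
    {"claw": 0.04,"dx": 0,"dy": 0,"dz": 0,"wx": 0,"wy": 0,"wz": 0},
  ],
)

```text
t: 10.48
eef_pos: [0.4974, 0.0002, 0.1696]
tool_rot: [-0.001, 0.032, 0.999, -0.0]
contact_force: [-0.4, 0.5, -2.4]
gripper_width: 0.627
grasp_force: 32.7
```

```bash
python3 -c "
from h import *
look(['bM','t1','t2','t3'],bM=(.6,-.186,.1,.0145))
go(.46,-.175,.059)"
```

```text
bM [ 5.984e-01 -1.841e-01  1.460e-02  9.300e+01  1.006e-01]
t1 [ 5.298e-01 -3.099e-01  2.930e-02  9.100e+01  9.960e-02]
t2 [ 5.84e-01 -3.89e-01  2.98e-02  1.05e+02  9.93e-02]
t3 [ 4.202e-01 -2.979e-01  2.940e-02  9.200e+01  9.920e-02]
turn [-0.  -0.1  0.1] shift mm [  25.6 -177.3  104.3] grip 0.625 32.7 F [-0.1 -0.9 -2.8] t 10.5
```

>>> drive_tool(
  increments=[
    {"claw": 0.04,"dx": 0.002,"dy": -0.015,"dz": 0,"wx": 0,"wy": 0,"wz": 0},
    {"claw": 0.04,"dx": 0.005,"dy": -0.035,"dz": 0,"wx": 0,"wy": 0,"wz": 0},
    {"claw": 0.04,"dx": 0.005,"dy": -0.035,"dz": 0,"wx": 0,"wy": 0,"wz": 0},
    {"claw": 0.04,"dx": 0.005,"dy": -0.035,"dz": 0,"wx": 0,"wy": 0,"wz": 0},
    {"claw": 0.04,"dx": 0.005,"dy": -0.035,"dz": 0,"wx": 0,"wy": 0,"wz": 0},
    {"claw": 0.04,"dx": 0.003,"dy": -0.022,"dz": 0,"wx": 0,"wy": 0,"wz": 0},
    {"claw": 0.04,"dx": 0,"dy": 0,"dz": 0.02,"wx": 0,"wy": 0,"wz": 0},
    {"claw": 0.04,"dx": 0,"dy": 0,"dz": 0.03,"wx": 0,"wy": 0,"wz": 0},
    {"claw": 0.04,"dx": 0,"dy": 0,"dz": 0.03,"wx": 0,"wy": 0,"wz": 0},
    {"claw": 0.04,"dx": 0,"dy": 0,"dz": 0.015,"wx": 0,"wy": 0,"wz": 0},
    {"claw": 0.04,"dx": 0,"dy": 0,"dz": 0.003,"wx": 0,"wy": 0,"wz": 0},
    {"claw": 0.04,"dx": 0,"dy": 0,"dz": 0.002,"wx": 0,"wy": 0,"wz": 0},
    {"claw": 0.04,"dx": 0,"dy": 0,"dz": 0.002,"wx": 0,"wy": 0,"wz": 0},
    {"claw": 0.04,"dx": 0,"dy": 0,"dz": 0,"wx": 0,"wy": 0,"wz": 0},
    {"claw": 0.04,"dx": 0,"dy": 0,"dz": 0,"wx": 0,"wy": 0,"wz": 0},
  ],
)

```text
t: 12.4
eef_pos: [0.462, -0.1749, 0.0686]
tool_rot: [0.0, 0.032, 0.999, -0.0]
contact_force: [-0.4, 0.2, -3.2]
gripper_width: 0.619
grasp_force: 32.7
```

>>> drive_tool(
  increments=[
    {"claw": 0.04,"dx": 0,"dy": 0,"dz": 0.002,"wx": 0,"wy": 0,"wz": 0},
    {"claw": 0.04,"dx": 0,"dy": 0,"dz": 0.0015,"wx": 0,"wy": 0,"wz": 0},
    {"claw": 0.04,"dx": 0,"dy": 0,"dz": 0,"wx": 0,"wy": 0,"wz": 0},
  ],
)

```text
t: 12.78
eef_pos: [0.4618, -0.1749, 0.0654]
tool_rot: [0.0, 0.032, 0.999, 0.0]
contact_force: [-3.1, 2.6, 9.0]
gripper_width: 0.624
grasp_force: 33.8
```

>>> drive_tool(
  increments=[
    {"claw": 0.085,"dx": 0,"dy": 0,"dz": 0,"wx": 0,"wy": 0,"wz": 0},
    {"claw": 0.085,"dx": 0,"dy": 0,"dz": 0,"wx": 0,"wy": 0,"wz": 0},
    {"claw": 0.085,"dx": 0,"dy": 0,"dz": 0,"wx": 0,"wy": 0,"wz": 0},
    {"claw": 0.085,"dx": 0,"dy": 0,"dz": -0.02,"wx": 0,"wy": 0,"wz": 0},
    {"claw": 0.085,"dx": 0,"dy": 0,"dz": -0.04,"wx": 0,"wy": 0,"wz": 0},
    {"claw": 0.085,"dx": 0,"dy": 0,"dz": -0.04,"wx": 0,"wy": 0,"wz": 0},
    {"claw": 0.085,"dx": 0,"dy": 0,"dz": -0.02,"wx": 0,"wy": 0,"wz": 0},
    {"claw": 0.085,"dx": 0.008,"dy": -0.03,"dz": 0,"wx": 0,"wy": 0,"wz": 0},
    {"claw": 0.085,"dx": 0.01,"dy": -0.035,"dz": 0,"wx": 0,"wy": 0,"wz": 0},
    {"claw": 0.085,"dx": 0.01,"dy": -0.035,"dz": 0,"wx": 0,"wy": 0,"wz": 0},
    {"claw": 0.085,"dx": 0.005,"dy": -0.025,"dz": 0,"wx": 0,"wy": 0,"wz": 0},
    {"claw": 0.085,"dx": 0,"dy": 0,"dz": 0,"wx": 0,"wy": 0,"wz": 0},
    {"claw": 0.085,"dx": 0,"dy": 0,"dz": 0,"wx": 0,"wy": 0,"wz": 0},
  ],
)

```text
t: 14.4
eef_pos: [0.421, -0.2966, 0.1846]
tool_rot: [-0.0, 0.032, 0.999, 0.0]
contact_force: [-0.0, 0.2, -0.0]
gripper_width: 0.997
grasp_force: 0.0
```

```bash
python3 -c "
from h import *
look(['bM','bN','t1','t2','t3'],bM=(.6,-.186,.1,.0145),bN=(.46,-.175,.1,.0145))
look(['bM','bN','t1','t2','t3'],cam='scene',name='s2',bM=(.6,-.186,.1,.0145),bN=(.46,-.175,.1,.0145))
go(.4203,-.298,.065)"
```

```text
bM [ 5.984e-01 -1.839e-01  1.460e-02  9.200e+01  1.008e-01]
bN [ 4.613e-01 -1.728e-01  1.440e-02  9.400e+01  1.016e-01]
t1 [ 5.298e-01 -3.101e-01  2.910e-02  9.000e+01  9.950e-02]
t2 [ 5.838e-01 -3.889e-01  3.010e-02  1.080e+02  9.910e-02]
t3 [ 4.102e-01 -2.844e-01  2.210e-02  2.400e+01  9.920e-02]
bM [ 5.970e-01 -1.863e-01  1.640e-02  9.600e+01  9.870e-02]
bN [ 4.588e-01 -1.753e-01  1.670e-02  7.000e+01  9.860e-02]
t1 [ 5.277e-01 -3.113e-01  3.030e-02  1.540e+02  9.710e-02]
t2 [ 5.828e-01 -3.888e-01  2.990e-02  1.670e+02  9.680e-02]
t3 [ 4.185e-01 -2.986e-01  3.010e-02  1.270e+02  9.700e-02]
turn [ 0.  -0.   0.2] shift mm [  0.9  -1.8 113.6] grip 0.991 0.0 F [-0.3  0.5 -0.2] t 14.5
```

>>> drive_tool(
  increments=[
    {"claw": 0.085,"dx": 0.001,"dy": -0.002,"dz": 0.03,"wx": 0,"wy": 0,"wz": 0},
    {"claw": 0.085,"dx": 0,"dy": 0,"dz": 0.04,"wx": 0,"wy": 0,"wz": 0},
    {"claw": 0.085,"dx": 0,"dy": 0,"dz": 0.03,"wx": 0,"wy": 0,"wz": 0},
    {"claw": 0.085,"dx": 0,"dy": 0,"dz": 0.013,"wx": 0,"wy": 0,"wz": 0},
    {"claw": 0.085,"dx": 0,"dy": 0,"dz": 0,"wx": 0,"wy": 0,"wz": 0},
    {"claw": 0.045,"dx": 0,"dy": 0,"dz": 0,"wx": 0,"wy": 0,"wz": 0},
    {"claw": 0.045,"dx": 0,"dy": 0,"dz": 0,"wx": 0,"wy": 0,"wz": 0},
    {"claw": 0.045,"dx": 0,"dy": 0,"dz": 0,"wx": 0,"wy": 0,"wz": 0},
    {"claw": 0.045,"dx": 0,"dy": 0,"dz": 0,"wx": 0,"wy": 0,"wz": 0},
    {"claw": 0.045,"dx": 0,"dy": 0,"dz": 0,"wx": 0,"wy": 0,"wz": 0},
    {"claw": 0.045,"dx": 0,"dy": 0,"dz": 0,"wx": 0,"wy": 0,"wz": 0},
    {"claw": 0.045,"dx": 0,"dy": 0,"dz": -0.02,"wx": 0,"wy": 0,"wz": 0},
    {"claw": 0.045,"dx": 0,"dy": 0,"dz": -0.04,"wx": 0,"wy": 0,"wz": 0},
    {"claw": 0.045,"dx": 0,"dy": 0,"dz": -0.04,"wx": 0,"wy": 0,"wz": 0},
    {"claw": 0.045,"dx": 0,"dy": 0,"dz": -0.03,"wx": 0,"wy": 0,"wz": 0},
    {"claw": 0.045,"dx": 0,"dy": 0,"dz": 0,"wx": 0,"wy": 0,"wz": 0},
    {"claw": 0.045,"dx": 0,"dy": 0,"dz": 0,"wx": 0,"wy": 0,"wz": 0},
  ],
  newtons=25,
)

```text
t: 16.62
eef_pos: [0.4191, -0.2989, 0.201]
tool_rot: [-0.0, 0.032, 0.999, 0.0]
contact_force: [-0.8, -0.4, -2.0]
gripper_width: 0.667
grasp_force: 27.9
```

```bash
python3 -c "
from h import *
im,d=shot('top','t3')
cv2.imwrite('pics/t3b.png',cv2.resize(im[130:285,100:320,::-1],None,fx=3.6,fy=3.6,interpolation=cv2.INTER_CUBIC))
go(.637,-.008,.105)"
```

```text
turn [ 0.1 -0.1  0.1] shift mm [-198.4  304.7   89.6] grip 0.671 27.9 F [ 0.1  0.5 -3.2] t 16.7
```

View pics/t3b.png

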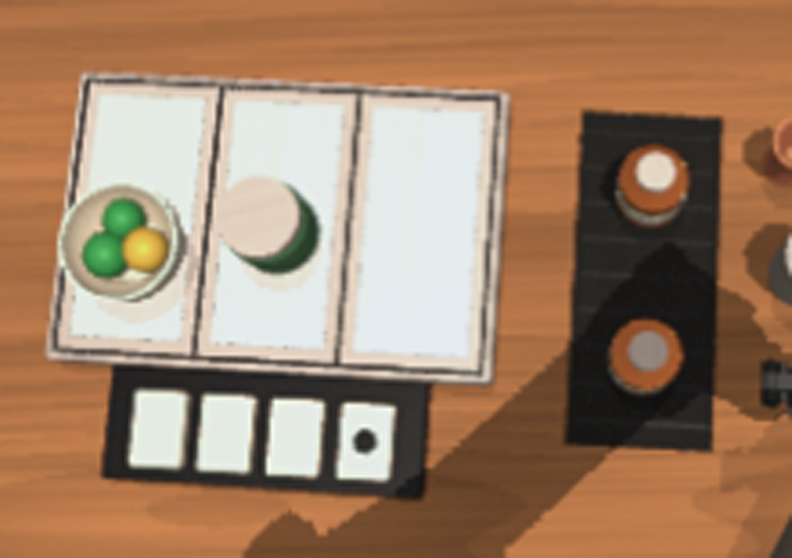

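The right zone is now empty. Its seam corners in the crop are (360,93), (499,98), (343,362) and (483,374). The right key (third from the left) is at (296,437), the standby key at (365,441), and both bottles stand on the mat.

```bash
cat >> h.py <<'E'
def ray(n,uv,z):
    c=calibration(n);R=np.array(c["R"]);t=np.array(c["t"])
    s=cv2.undistortPoints(np.array(uv,float).reshape(-1,1,2),np.array(c["intrinsics"],float),np.array([c["k1"],0,0,0,0.])).reshape(-1,2)
    D=np.c_[s,np.ones(len(s))]@R;C=-R.T@t
    return C+D*((z-C[2])/D[:,2])[:,None]
E
python3 -c "
from h import *
f=lambda u,v:(100+u/3.6-.36,130+v/3.6-.36)
z=ray('top',[f(*p) for p in [(360,93),(499,98),(483,374),(343,362),(83,76),(508,93),(491,382),(50,357)]],.04)
print(z.round(4),z[:4].mean(0).round(4),z[4:].mean(0).round(4))
print(ray('top',[f(158,430),f(225,433),f(296,437)],.036).round(4),ray('top',[f(365,441)],.026).round(4))"
```

```text
[[ 0.6846  0.0509  0.04  ]
 [ 0.677  -0.0637  0.04  ]
 [ 0.4515 -0.0473  0.04  ]
 [ 0.4636  0.0636  0.04  ]
 [ 0.7068  0.2843  0.04  ]
 [ 0.6811 -0.0712  0.04  ]
 [ 0.4451 -0.0536  0.04  ]
 [ 0.4726  0.3007  0.04  ]] [0.5692 0.0009 0.04  ] [0.5764 0.1151 0.04  ]
[[0.4133 0.212  0.036 ]
 [0.4099 0.1581 0.036 ]
 [0.4057 0.1014 0.036 ]] [[0.4017 0.0482 0.026 ]]
```

>>> drive_tool(
  increments=[
    {"claw": 0.045,"dx": -0.012,"dy": 0.019,"dz": 0,"wx": 0,"wy": 0,"wz": 0},
    {"claw": 0.045,"dx": -0.025,"dy": 0.0385,"dz": 0,"wx": 0,"wy": 0,"wz": 0},
    {"claw": 0.045,"dx": -0.025,"dy": 0.0385,"dz": 0,"wx": 0,"wy": 0,"wz": 0},
    {"claw": 0.045,"dx": -0.025,"dy": 0.0385,"dz": 0,"wx": 0,"wy": 0,"wz": 0},
    {"claw": 0.045,"dx": -0.025,"dy": 0.0385,"dz": 0,"wx": 0,"wy": 0,"wz": 0},
    {"claw": 0.045,"dx": -0.025,"dy": 0.0385,"dz": 0,"wx": 0,"wy": 0,"wz": 0},
    {"claw": 0.045,"dx": -0.025,"dy": 0.0385,"dz": 0,"wx": 0,"wy": 0,"wz": 0},
    {"claw": 0.045,"dx": -0.025,"dy": 0.0385,"dz": 0,"wx": 0,"wy": 0,"wz": 0},
    {"claw": 0.045,"dx": -0.012,"dy": 0.019,"dz": 0,"wx": 0,"wy": 0,"wz": 0},
    {"claw": 0.045,"dx": 0,"dy": 0,"dz": 0,"wx": 0,"wy": 0,"wz": 0},
    {"claw": 0.045,"dx": 0,"dy": 0,"dz": 0.02,"wx": 0,"wy": 0,"wz": 0},
    {"claw": 0.045,"dx": 0,"dy": 0,"dz": 0.03,"wx": 0,"wy": 0,"wz": 0},
    {"claw": 0.045,"dx": 0,"dy": 0,"dz": 0.022,"wx": 0,"wy": 0,"wz": 0},
    {"claw": 0.045,"dx": 0,"dy": 0,"dz": 0.008,"wx": 0,"wy": 0,"wz": 0},
    {"claw": 0.045,"dx": 0,"dy": 0,"dz": 0.002,"wx": 0,"wy": 0,"wz": 0},
    {"claw": 0.045,"dx": 0,"dy": 0,"dz": 0,"wx": 0,"wy": 0,"wz": 0},
    {"claw": 0.045,"dx": 0,"dy": 0,"dz": 0,"wx": 0,"wy": 0,"wz": 0},
  ],
)

```text
t: 18.8
eef_pos: [0.6386, -0.0055, 0.1207]
tool_rot: [0.001, 0.032, 0.999, 0.0]
contact_force: [-0.3, 0.2, -2.0]
gripper_width: 0.671
grasp_force: 27.8
```

>>> drive_tool(
  increments=[
    {"claw": 0.045,"dx": 0,"dy": 0,"dz": 0.004,"wx": 0,"wy": 0,"wz": 0},
    {"claw": 0.045,"dx": 0,"dy": 0,"dz": 0.003,"wx": 0,"wy": 0,"wz": 0},
    {"claw": 0.045,"dx": 0,"dy": 0,"dz": 0,"wx": 0,"wy": 0,"wz": 0},
  ],
)

```text
t: 19.18
eef_pos: [0.6382, -0.0052, 0.113]
tool_rot: [0.0, 0.032, 0.999, 0.0]
contact_force: [0.1, -0.1, 0.2]
gripper_width: 0.67
grasp_force: 27.6
```

>>> drive_tool(
  increments=[
    {"claw": 0.045,"dx": 0,"dy": 0,"dz": 0.001,"wx": 0,"wy": 0,"wz": 0},
    {"claw": 0.085,"dx": 0,"dy": 0,"dz": 0,"wx": 0,"wy": 0,"wz": 0},
    {"claw": 0.085,"dx": 0,"dy": 0,"dz": 0,"wx": 0,"wy": 0,"wz": 0},
    {"claw": 0.085,"dx": 0,"dy": 0,"dz": 0,"wx": 0,"wy": 0,"wz": 0},
    {"claw": 0.085,"dx": 0,"dy": 0,"dz": -0.02,"wx": 0,"wy": 0,"wz": 0},
    {"claw": 0.085,"dx": 0,"dy": 0,"dz": -0.04,"wx": 0,"wy": 0,"wz": 0},
    {"claw": 0.085,"dx": 0,"dy": 0,"dz": -0.02,"wx": 0,"wy": 0,"wz": 0},
    {"claw": 0.085,"dx": 0.006,"dy": -0.022,"dz": 0,"wx": 0,"wy": 0,"wz": 0},
    {"claw": 0.085,"dx": 0.0125,"dy": -0.0445,"dz": 0,"wx": 0,"wy": 0,"wz": 0},
    {"claw": 0.085,"dx": 0.0125,"dy": -0.0445,"dz": 0,"wx": 0,"wy": 0,"wz": 0},
    {"claw": 0.085,"dx": 0.0125,"dy": -0.0445,"dz": 0,"wx": 0,"wy": 0,"wz": 0},
    {"claw": 0.085,"dx": 0.0125,"dy": -0.0445,"dz": 0,"wx": 0,"wy": 0,"wz": 0},
    {"claw": 0.085,"dx": 0.0125,"dy": -0.0445,"dz": 0,"wx": 0,"wy": 0,"wz": 0},
    {"claw": 0.085,"dx": 0.0125,"dy": -0.0445,"dz": 0,"wx": 0,"wy": 0,"wz": 0},
    {"claw": 0.085,"dx": 0.006,"dy": -0.022,"dz": 0,"wx": 0,"wy": 0,"wz": 0},
    {"claw": 0.085,"dx": 0,"dy": 0,"dz": 0,"wx": 0,"wy": 0,"wz": 0},
    {"claw": 0.085,"dx": 0,"dy": 0,"dz": 0,"wx": 0,"wy": 0,"wz": 0},
  ],
)

```text
t: 21.3
eef_pos: [0.5308, -0.3092, 0.191]
tool_rot: [-0.001, 0.032, 0.999, 0.001]
contact_force: [-0.1, 1.0, -0.4]
gripper_width: 0.992
grasp_force: 0.0
```

```bash
cat >> h.py <<'E'
M=dict(bM=(.6,-.186,.1,.0145),bN=(.46,-.175,.1,.0145),f=(.638,-.005,.14,.029),m=(.568,0,.14,.029),n=(.498,.0055,.14,.029))
E
python3 -c "
from h import *
look(['bM','bN','t1','t2','f'],**M)
look(['bM','bN','t1','t2','f'],cam='scene',**M)
go(.5298,-.31,.065)"
```

```text
bM [ 5.982e-01 -1.841e-01  1.480e-02  9.300e+01  1.009e-01]
bN [ 4.614e-01 -1.727e-01  1.450e-02  9.500e+01  1.012e-01]
t1 [ 0.537  -0.2846  0.009   8.      0.0999]
t2 None
f [ 6.381e-01 -4.400e-03  2.940e-02  9.300e+01  1.399e-01]
bM [ 5.960e-01 -1.866e-01  1.560e-02  9.700e+01  9.860e-02]
bN [ 4.602e-01 -1.776e-01  1.630e-02  7.300e+01  9.850e-02]
t1 [ 5.285e-01 -3.104e-01  3.080e-02  1.530e+02  9.710e-02]
t2 [ 5.833e-01 -3.899e-01  2.970e-02  1.710e+02  9.670e-02]
f [ 6.369e-01 -6.000e-03  3.030e-02  1.590e+02  1.370e-01]
turn [ 0.1 -0.   0.2] shift mm [  1.7  -1.5 120.3] grip 0.999 0.0 F [0.4 0.8 0.6] t 21.4
```

>>> drive_tool(
  increments=[
    {"claw": 0.085,"dx": 0.001,"dy": -0.001,"dz": 0.03,"wx": 0,"wy": 0,"wz": 0},
    {"claw": 0.085,"dx": 0,"dy": 0,"dz": 0.04,"wx": 0,"wy": 0,"wz": 0},
    {"claw": 0.085,"dx": 0,"dy": 0,"dz": 0.035,"wx": 0,"wy": 0,"wz": 0},
    {"claw": 0.085,"dx": 0,"dy": 0,"dz": 0.015,"wx": 0,"wy": 0,"wz": 0},
    {"claw": 0.085,"dx": 0,"dy": 0,"dz": 0,"wx": 0,"wy": 0,"wz": 0},
    {"claw": 0.045,"dx": 0,"dy": 0,"dz": 0,"wx": 0,"wy": 0,"wz": 0},
    {"claw": 0.045,"dx": 0,"dy": 0,"dz": 0,"wx": 0,"wy": 0,"wz": 0},
    {"claw": 0.045,"dx": 0,"dy": 0,"dz": 0,"wx": 0,"wy": 0,"wz": 0},
    {"claw": 0.045,"dx": 0,"dy": 0,"dz": 0,"wx": 0,"wy": 0,"wz": 0},
    {"claw": 0.045,"dx": 0,"dy": 0,"dz": 0,"wx": 0,"wy": 0,"wz": 0},
    {"claw": 0.045,"dx": 0,"dy": 0,"dz": 0,"wx": 0,"wy": 0,"wz": 0},
    {"claw": 0.045,"dx": 0,"dy": 0,"dz": -0.02,"wx": 0,"wy": 0,"wz": 0},
    {"claw": 0.045,"dx": 0,"dy": 0,"dz": -0.04,"wx": 0,"wy": 0,"wz": 0},
    {"claw": 0.045,"dx": 0,"dy": 0,"dz": -0.04,"wx": 0,"wy": 0,"wz": 0},
    {"claw": 0.045,"dx": 0,"dy": 0,"dz": -0.03,"wx": 0,"wy": 0,"wz": 0},
    {"claw": 0.045,"dx": 0,"dy": 0,"dz": 0,"wx": 0,"wy": 0,"wz": 0},
    {"claw": 0.045,"dx": 0,"dy": 0,"dz": 0,"wx": 0,"wy": 0,"wz": 0},
  ],
)

```text
t: 23.52
eef_pos: [0.5296, -0.3107, 0.2015]
tool_rot: [-0.0, 0.032, 0.999, 0.0]
contact_force: [-0.7, 0.6, -2.1]
gripper_width: 0.674
grasp_force: 27.4
```

```bash
python3 -c "
from h import *
look(['t2'],cam='scene')
go(.568,.0005,.105)"
```

```text
t2 [ 5.826e-01 -3.896e-01  2.950e-02  1.660e+02  9.700e-02]
turn [ 0.  -0.1  0.1] shift mm [-17.9 312.9  89.9] grip 0.673 27.4 F [ 0.2  0.2 -0.9] t 23.6
```

>>> drive_tool(
  increments=[
    {"claw": 0.045,"dx": -0.001,"dy": 0.02,"dz": 0,"wx": 0,"wy": 0,"wz": 0},
    {"claw": 0.045,"dx": -0.0025,"dy": 0.039,"dz": 0,"wx": 0,"wy": 0,"wz": 0},
    {"claw": 0.045,"dx": -0.0025,"dy": 0.039,"dz": 0,"wx": 0,"wy": 0,"wz": 0},
    {"claw": 0.045,"dx": -0.0025,"dy": 0.039,"dz": 0,"wx": 0,"wy": 0,"wz": 0},
    {"claw": 0.045,"dx": -0.0025,"dy": 0.039,"dz": 0,"wx": 0,"wy": 0,"wz": 0},
    {"claw": 0.045,"dx": -0.0025,"dy": 0.039,"dz": 0,"wx": 0,"wy": 0,"wz": 0},
    {"claw": 0.045,"dx": -0.0025,"dy": 0.039,"dz": 0,"wx": 0,"wy": 0,"wz": 0},
    {"claw": 0.045,"dx": -0.002,"dy": 0.039,"dz": 0,"wx": 0,"wy": 0,"wz": 0},
    {"claw": 0.045,"dx": 0,"dy": 0.02,"dz": 0,"wx": 0,"wy": 0,"wz": 0},
    {"claw": 0.045,"dx": 0,"dy": 0,"dz": 0,"wx": 0,"wy": 0,"wz": 0},
    {"claw": 0.045,"dx": 0,"dy": 0,"dz": 0.02,"wx": 0,"wy": 0,"wz": 0},
    {"claw": 0.045,"dx": 0,"dy": 0,"dz": 0.03,"wx": 0,"wy": 0,"wz": 0},
    {"claw": 0.045,"dx": 0,"dy": 0,"dz": 0.022,"wx": 0,"wy": 0,"wz": 0},
    {"claw": 0.045,"dx": 0,"dy": 0,"dz": 0.008,"wx": 0,"wy": 0,"wz": 0},
    {"claw": 0.045,"dx": 0,"dy": 0,"dz": 0.003,"wx": 0,"wy": 0,"wz": 0},
    {"claw": 0.045,"dx": 0,"dy": 0,"dz": 0.003,"wx": 0,"wy": 0,"wz": 0},
    {"claw": 0.045,"dx": 0,"dy": 0,"dz": 0.002,"wx": 0,"wy": 0,"wz": 0},
    {"claw": 0.045,"dx": 0,"dy": 0,"dz": 0,"wx": 0,"wy": 0,"wz": 0},
    {"claw": 0.045,"dx": 0,"dy": 0,"dz": 0,"wx": 0,"wy": 0,"wz": 0},
  ],
)

```text
t: 25.95
eef_pos: [0.5684, 0.0002, 0.114]
tool_rot: [0.0, 0.032, 0.999, 0.0]
contact_force: [0.3, 0.5, -1.3]
gripper_width: 0.669
grasp_force: 27.4
```

>>> drive_tool(
  increments=[
    {"claw": 0.045,"dx": 0,"dy": 0,"dz": 0.0015,"wx": 0,"wy": 0,"wz": 0},
    {"claw": 0.045,"dx": 0,"dy": 0,"dz": 0,"wx": 0,"wy": 0,"wz": 0},
    {"claw": 0.085,"dx": 0,"dy": 0,"dz": 0,"wx": 0,"wy": 0,"wz": 0},
    {"claw": 0.085,"dx": 0,"dy": 0,"dz": 0,"wx": 0,"wy": 0,"wz": 0},
    {"claw": 0.085,"dx": 0,"dy": 0,"dz": 0,"wx": 0,"wy": 0,"wz": 0},
    {"claw": 0.085,"dx": 0,"dy": 0,"dz": -0.02,"wx": 0,"wy": 0,"wz": 0},
    {"claw": 0.085,"dx": 0,"dy": 0,"dz": -0.04,"wx": 0,"wy": 0,"wz": 0},
    {"claw": 0.085,"dx": 0,"dy": 0,"dz": -0.02,"wx": 0,"wy": 0,"wz": 0},
    {"claw": 0.085,"dx": -0.002,"dy": -0.0215,"dz": 0,"wx": 0,"wy": 0,"wz": 0},
    {"claw": 0.085,"dx": -0.005,"dy": -0.049,"dz": 0,"wx": 0,"wy": 0,"wz": 0},
    {"claw": 0.085,"dx": -0.005,"dy": -0.049,"dz": 0,"wx": 0,"wy": 0,"wz": 0},
    {"claw": 0.085,"dx": -0.005,"dy": -0.049,"dz": 0,"wx": 0,"wy": 0,"wz": 0},
    {"claw": 0.085,"dx": -0.005,"dy": -0.049,"dz": 0,"wx": 0,"wy": 0,"wz": 0},
    {"claw": 0.085,"dx": -0.005,"dy": -0.049,"dz": 0,"wx": 0,"wy": 0,"wz": 0},
    {"claw": 0.085,"dx": -0.005,"dy": -0.049,"dz": 0,"wx": 0,"wy": 0,"wz": 0},
    {"claw": 0.085,"dx": -0.005,"dy": -0.049,"dz": 0,"wx": 0,"wy": 0,"wz": 0},
    {"claw": 0.085,"dx": -0.003,"dy": -0.0225,"dz": 0,"wx": 0,"wy": 0,"wz": 0},
    {"claw": 0.085,"dx": 0,"dy": 0,"dz": 0,"wx": 0,"wy": 0,"wz": 0},
    {"claw": 0.085,"dx": 0,"dy": 0,"dz": 0,"wx": 0,"wy": 0,"wz": 0},
  ],
)

```text
t: 28.32
eef_pos: [0.584, -0.3864, 0.1919]
tool_rot: [-0.0, 0.031, 1.0, 0.001]
contact_force: [-0.1, -0.5, 0.3]
gripper_width: 0.993
grasp_force: 0.0
```

```bash
python3 -c "
from h import *
look(['bM','bN','f','m'],**M)
look(['bM','bN','t2','f','m'],cam='scene',**M)
go(.584,-.389,.065)"
```

```text
bM [ 5.984e-01 -1.840e-01  1.460e-02  9.200e+01  1.010e-01]
bN [ 4.614e-01 -1.727e-01  1.450e-02  9.400e+01  1.014e-01]
f [ 6.384e-01 -4.400e-03  2.910e-02  9.600e+01  1.399e-01]
m [ 5.780e-01 -3.200e-03  4.100e-02  1.140e+02  1.399e-01]
bM [ 5.956e-01 -1.870e-01  1.600e-02  9.800e+01  9.860e-02]
bN [ 4.594e-01 -1.776e-01  1.570e-02  7.400e+01  9.830e-02]
t2 [ 5.835e-01 -3.888e-01  2.970e-02  1.750e+02  9.670e-02]
f [ 6.258e-01 -6.400e-03  4.010e-02  1.950e+02  1.370e-01]
m [ 5.767e-01 -2.200e-03  4.180e-02  1.810e+02  1.370e-01]
turn [ 0.1 -0.   0.3] shift mm [-1.000e-01 -2.800e+00  1.211e+02] grip 0.993 0.0 F [0.2 0.1 0.5] t 28.4
```

>>> drive_tool(
  increments=[
    {"claw": 0.085,"dx": 0,"dy": -0.003,"dz": 0.03,"wx": 0,"wy": 0,"wz": 0},
    {"claw": 0.085,"dx": 0,"dy": 0,"dz": 0.04,"wx": 0,"wy": 0,"wz": 0},
    {"claw": 0.085,"dx": 0,"dy": 0,"dz": 0.035,"wx": 0,"wy": 0,"wz": 0},
    {"claw": 0.085,"dx": 0,"dy": 0,"dz": 0.016,"wx": 0,"wy": 0,"wz": 0},
    {"claw": 0.085,"dx": 0,"dy": 0,"dz": 0,"wx": 0,"wy": 0,"wz": 0},
    {"claw": 0.045,"dx": 0,"dy": 0,"dz": 0,"wx": 0,"wy": 0,"wz": 0},
    {"claw": 0.045,"dx": 0,"dy": 0,"dz": 0,"wx": 0,"wy": 0,"wz": 0},
    {"claw": 0.045,"dx": 0,"dy": 0,"dz": 0,"wx": 0,"wy": 0,"wz": 0},
    {"claw": 0.045,"dx": 0,"dy": 0,"dz": 0,"wx": 0,"wy": 0,"wz": 0},
    {"claw": 0.045,"dx": 0,"dy": 0,"dz": 0,"wx": 0,"wy": 0,"wz": 0},
    {"claw": 0.045,"dx": 0,"dy": 0,"dz": 0,"wx": 0,"wy": 0,"wz": 0},
    {"claw": 0.045,"dx": 0,"dy": 0,"dz": -0.02,"wx": 0,"wy": 0,"wz": 0},
    {"claw": 0.045,"dx": 0,"dy": 0,"dz": -0.04,"wx": 0,"wy": 0,"wz": 0},
    {"claw": 0.045,"dx": 0,"dy": 0,"dz": -0.04,"wx": 0,"wy": 0,"wz": 0},
    {"claw": 0.045,"dx": 0,"dy": 0,"dz": -0.03,"wx": 0,"wy": 0,"wz": 0},
    {"claw": 0.045,"dx": 0,"dy": 0,"dz": 0,"wx": 0,"wy": 0,"wz": 0},
    {"claw": 0.045,"dx": 0,"dy": 0,"dz": 0,"wx": 0,"wy": 0,"wz": 0},
  ],
)

```text
t: 30.55
eef_pos: [0.5825, -0.3912, 0.2006]
tool_rot: [-0.001, 0.032, 0.999, 0.0]
contact_force: [-0.2, 0.2, -3.0]
gripper_width: 0.67
grasp_force: 27.5
```

```bash
python3 -c "
from h import *
im,d=shot('top','t5');P=cloud('top',d)
for n,s in dict(f=(.638,-.005),m=(.568,0)).items():
    k=(abs(P[...,2]-.14)<.008)&(np.hypot(P[...,0]-s[0],P[...,1]-s[1])<.036);print(n,cv2.minEnclosingCircle(P[k][:,:2].astype(np.float32)))
go(.498,.0055,.105)"
```

```text
f ((0.638168215751648, -0.0035871732980012894), 0.029300637543201447)
m ((0.5674955248832703, 0.002204729476943612), 0.029030079022049904)
turn [ 0.1 -0.1  0.1] shift mm [110.4 390.   88.9] grip 0.673 27.5 F [ 0.   0.1 -2.4] t 30.6
```

>>> drive_tool(
  increments=[
    {"claw": 0.045,"dx": 0.01,"dy": 0.02,"dz": 0,"wx": 0,"wy": 0,"wz": 0},
    {"claw": 0.045,"dx": 0.02,"dy": 0.04,"dz": 0,"wx": 0,"wy": 0,"wz": 0},
    {"claw": 0.045,"dx": 0.02,"dy": 0.04,"dz": 0,"wx": 0,"wy": 0,"wz": 0},
    {"claw": 0.045,"dx": 0.02,"dy": 0.04,"dz": 0,"wx": 0,"wy": 0,"wz": 0},
    {"claw": 0.045,"dx": 0.02,"dy": 0.04,"dz": 0,"wx": 0,"wy": 0,"wz": 0},
    {"claw": 0.045,"dx": 0.015,"dy": 0.04,"dz": 0,"wx": 0,"wy": 0,"wz": 0},
    {"claw": 0.045,"dx": 0.005,"dy": 0.04,"dz": 0,"wx": 0,"wy": 0,"wz": 0},
    {"claw": 0.045,"dx": 0,"dy": 0.04,"dz": 0,"wx": 0,"wy": 0,"wz": 0},
    {"claw": 0.045,"dx": 0,"dy": 0.04,"dz": 0,"wx": 0,"wy": 0,"wz": 0},
    {"claw": 0.045,"dx": 0,"dy": 0.03,"dz": 0,"wx": 0,"wy": 0,"wz": 0},
    {"claw": 0.045,"dx": 0,"dy": 0.02,"dz": 0,"wx": 0,"wy": 0,"wz": 0},
    {"claw": 0.045,"dx": 0,"dy": 0,"dz": 0,"wx": 0,"wy": 0,"wz": 0},
    {"claw": 0.045,"dx": 0,"dy": 0,"dz": 0.02,"wx": 0,"wy": 0,"wz": 0},
    {"claw": 0.045,"dx": 0,"dy": 0,"dz": 0.03,"wx": 0,"wy": 0,"wz": 0},
    {"claw": 0.045,"dx": 0,"dy": 0,"dz": 0.022,"wx": 0,"wy": 0,"wz": 0},
    {"claw": 0.045,"dx": 0,"dy": 0,"dz": 0.008,"wx": 0,"wy": 0,"wz": 0},
    {"claw": 0.045,"dx": 0,"dy": 0,"dz": 0.004,"wx": 0,"wy": 0,"wz": 0},
    {"claw": 0.045,"dx": 0,"dy": 0,"dz": 0.003,"wx": 0,"wy": 0,"wz": 0},
    {"claw": 0.045,"dx": 0,"dy": 0,"dz": 0,"wx": 0,"wy": 0,"wz": 0},
    {"claw": 0.045,"dx": 0,"dy": 0,"dz": 0,"wx": 0,"wy": 0,"wz": 0},
  ],
)

```text
t: 33.1
eef_pos: [0.4987, 0.0047, 0.1147]
tool_rot: [0.0, 0.032, 0.999, 0.0]
contact_force: [1.3, 1.4, -1.6]
gripper_width: 0.672
grasp_force: 27.7
```

>>> drive_tool(
  increments=[
    {"claw": 0.045,"dx": 0,"dy": 0,"dz": 0.002,"wx": 0,"wy": 0,"wz": 0},
    {"claw": 0.045,"dx": 0,"dy": 0,"dz": 0,"wx": 0,"wy": 0,"wz": 0},
    {"claw": 0.085,"dx": 0,"dy": 0,"dz": 0,"wx": 0,"wy": 0,"wz": 0},
    {"claw": 0.085,"dx": 0,"dy": 0,"dz": 0,"wx": 0,"wy": 0,"wz": 0},
    {"claw": 0.085,"dx": 0,"dy": 0,"dz": 0,"wx": 0,"wy": 0,"wz": 0},
    {"claw": 0.085,"dx": 0,"dy": 0,"dz": -0.02,"wx": 0,"wy": 0,"wz": 0},
    {"claw": 0.085,"dx": 0,"dy": 0,"dz": -0.04,"wx": 0,"wy": 0,"wz": 0},
    {"claw": 0.085,"dx": 0,"dy": 0,"dz": -0.03,"wx": 0,"wy": 0,"wz": 0},
    {"claw": 0.085,"dx": 0.022,"dy": 0.022,"dz": 0,"wx": 0,"wy": 0,"wz": 0},
    {"claw": 0.0,"dx": 0.022,"dy": 0.022,"dz": 0,"wx": 0,"wy": 0,"wz": 0},
    {"claw": 0.0,"dx": 0.022,"dy": 0.022,"dz": 0,"wx": 0,"wy": 0,"wz": 0},
    {"claw": 0.0,"dx": 0.021,"dy": 0.022,"dz": 0,"wx": 0,"wy": 0,"wz": 0},
    {"claw": 0.0,"dx": 0,"dy": 0,"dz": 0,"wx": 0,"wy": 0,"wz": 0},
    {"claw": 0.0,"dx": 0,"dy": 0,"dz": 0,"wx": 0,"wy": 0,"wz": 0},
    {"claw": 0.0,"dx": 0,"dy": 0,"dz": 0,"wx": 0,"wy": 0,"wz": 0},
    {"claw": 0.0,"dx": 0,"dy": 0,"dz": 0,"wx": 0,"wy": 0,"wz": 0},
  ],
)

```text
t: 35.1
eef_pos: [0.4176, 0.0974, 0.2023]
tool_rot: [0.0, 0.033, 0.999, -0.0]
contact_force: [-0.1, 0.4, -0.0]
gripper_width: -0.0
grasp_force: 0.0
```

```bash
python3 -c "
from h import *
im,d=shot('scene','s6')
cv2.imwrite('pics/s6b.png',cv2.resize(im[110:300,60:430,::-1],None,fx=2.1,fy=2.1,interpolation=cv2.INTER_CUBIC))
go(.418,.1,.036+.019)"
```

```text
turn [-0.   0.   0.1] shift mm [ -0.3   2.5 141.2] grip 0.003 0.0 F [-1.1  0.   0.9] t 35.1
```

View pics/s6b.png

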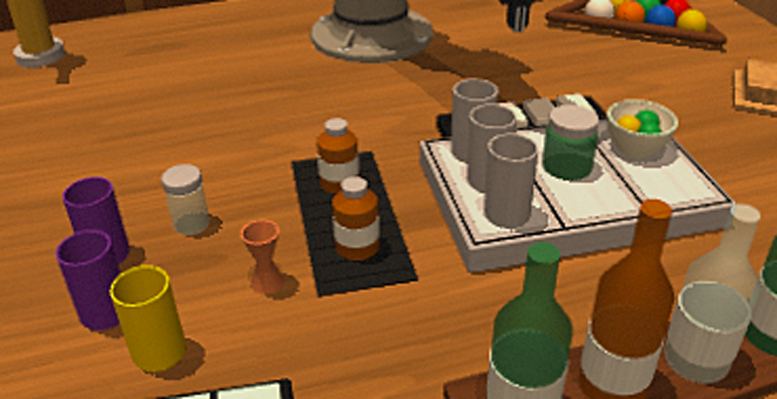

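Both bottles stand on the mat, at about (338,150) and (356,215). The three tumblers stand in a row in the right zone, at (475,120), (492,150) and (510,180). Next I press the right key.

>>> drive_tool(
  increments=[
    {"claw": 0.0,"dx": 0,"dy": 0.002,"dz": 0.03,"wx": 0,"wy": 0,"wz": 0},
    {"claw": 0.0,"dx": 0,"dy": 0,"dz": 0.04,"wx": 0,"wy": 0,"wz": 0},
    {"claw": 0.0,"dx": 0,"dy": 0,"dz": 0.04,"wx": 0,"wy": 0,"wz": 0},
    {"claw": 0.0,"dx": 0,"dy": 0,"dz": 0.02,"wx": 0,"wy": 0,"wz": 0},
    {"claw": 0.0,"dx": 0,"dy": 0,"dz": 0.004,"wx": 0,"wy": 0,"wz": 0},
    {"claw": 0.0,"dx": 0,"dy": 0,"dz": 0,"wx": 0,"wy": 0,"wz": 0},
    {"claw": 0.0,"dx": 0,"dy": 0,"dz": 0.002,"wx": 0,"wy": 0,"wz": 0},
    {"claw": 0.0,"dx": 0,"dy": 0,"dz": 0.002,"wx": 0,"wy": 0,"wz": 0},
    {"claw": 0.0,"dx": 0,"dy": 0,"dz": 0.002,"wx": 0,"wy": 0,"wz": 0},
    {"claw": 0.0,"dx": 0,"dy": 0,"dz": 0.002,"wx": 0,"wy": 0,"wz": 0},
    {"claw": 0.0,"dx": 0,"dy": 0,"dz": 0.002,"wx": 0,"wy": 0,"wz": 0},
    {"claw": 0.0,"dx": 0,"dy": 0,"dz": 0.002,"wx": 0,"wy": 0,"wz": 0},
    {"claw": 0.0,"dx": 0,"dy": 0,"dz": 0,"wx": 0,"wy": 0,"wz": 0},
    {"claw": 0.0,"dx": 0,"dy": 0,"dz": 0,"wx": 0,"wy": 0,"wz": 0},
  ],
)

```text
t: 36.9
eef_pos: [0.4172, 0.0999, 0.0562]
tool_rot: [-0.0, 0.032, 0.999, -0.0]
contact_force: [0.5, 0.4, -0.2]
gripper_width: -0.001
grasp_force: 0.0
```

>>> drive_tool(
  increments=[
    {"claw": 0.0,"dx": 0,"dy": 0,"dz": 0.001,"wx": 0,"wy": 0,"wz": 0},
    {"claw": 0.0,"dx": 0,"dy": 0,"dz": 0.001,"wx": 0,"wy": 0,"wz": 0},
    {"claw": 0.0,"dx": 0,"dy": 0,"dz": 0.001,"wx": 0,"wy": 0,"wz": 0},
  ],
)

```text
t: 37.28
eef_pos: [0.4172, 0.0999, 0.0532]
tool_rot: [-0.0, 0.032, 0.999, -0.0]
contact_force: [-1.8, -1.6, 1.5]
gripper_width: 0.001
grasp_force: 1.0
```

>>> drive_tool(
  increments=[
    {"claw": 0.0,"dx": 0,"dy": 0,"dz": 0.001,"wx": 0,"wy": 0,"wz": 0},
    {"claw": 0.0,"dx": 0,"dy": 0,"dz": 0.001,"wx": 0,"wy": 0,"wz": 0},
  ],
)

```text
t: 37.52
eef_pos: [0.4172, 0.0999, 0.0512]
tool_rot: [-0.0, 0.032, 0.999, -0.0]
contact_force: [-0.5, -1.0, 2.4]
gripper_width: -0.003
grasp_force: 1.0
```

Still about 2 N, so the key isn't at its stop yet. I'll keep going in small steps until the force rises.

>>> drive_tool(
  increments=[
    {"claw": 0.0,"dx": 0,"dy": 0,"dz": 0.001,"wx": 0,"wy": 0,"wz": 0},
    {"claw": 0.0,"dx": 0,"dy": 0,"dz": 0.001,"wx": 0,"wy": 0,"wz": 0},
  ],
)

```text
t: 37.78
eef_pos: [0.4173, 0.1, 0.0506]
tool_rot: [-0.0, 0.032, 0.999, 0.0]
contact_force: [-9.3, -2.7, 41.3]
gripper_width: -0.003
grasp_force: 20.7
```

```bash
python3 -c "
from h import *
im,d=shot('top','t7');P=cloud('top',d)
def h(x,y):
    k=np.hypot(P[...,0]-x,P[...,1]-y)<.012;print((x,y),k.sum(),np.median(P[k][:,2]).round(4))
for x,y in [(.413,.212),(.409,.156),(.405,.1),(.39,.1),(.385,.101),(.401,.036),(.41,.058)]: h(x,y)
print(get_obs()['contact_force'].round(1))
cv2.imwrite('pics/t7b.png',cv2.resize(im[210:280,110:240,::-1],None,fx=6,fy=6,interpolation=cv2.INTER_CUBIC))"
```

```text
(0.413, 0.212) 0 nan
(0.409, 0.156) 0 nan
(0.405, 0.1) 131 0.4831
(0.39, 0.1) 165 0.5104
(0.385, 0.101) 170 0.5187
(0.401, 0.036) 81 0.0384
(0.41, 0.058) 468 0.388
[-7.5 -2.9 32.4]
  return _methods._mean(a, axis=axis, dtype=dtype,
  ret = ret.dtype.type(ret / rcount)
```

View pics/t7b.png

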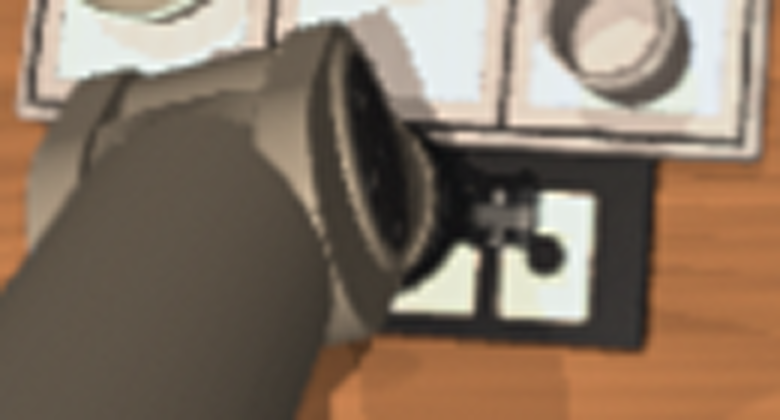

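The stop is reached: the force jumped and the standby key, with its dot at (545,255), now reads about 38 mm high. I'll lift off straight away.

>>> drive_tool(
  increments=[
    {"claw": 0.0,"dx": 0,"dy": 0,"dz": -0.002,"wx": 0,"wy": 0,"wz": 0},
    {"claw": 0.0,"dx": 0,"dy": 0,"dz": -0.02,"wx": 0,"wy": 0,"wz": 0},
    {"claw": 0.0,"dx": 0,"dy": 0,"dz": -0.04,"wx": 0,"wy": 0,"wz": 0},
    {"claw": 0.0,"dx": 0,"dy": 0,"dz": -0.05,"wx": 0,"wy": 0,"wz": 0},
    {"claw": 0.0,"dx": 0,"dy": 0,"dz": -0.05,"wx": 0,"wy": 0,"wz": 0},
    {"claw": 0.0,"dx": -0.02,"dy": 0.04,"dz": -0.03,"wx": 0,"wy": 0,"wz": 0},
    {"claw": 0.0,"dx": -0.02,"dy": 0.05,"dz": 0,"wx": 0,"wy": 0,"wz": 0},
    {"claw": 0.0,"dx": -0.02,"dy": 0.05,"dz": 0,"wx": 0,"wy": 0,"wz": 0},
    {"claw": 0.0,"dx": -0.01,"dy": 0.05,"dz": 0,"wx": 0,"wy": 0,"wz": 0},
    {"claw": 0.0,"dx": 0,"dy": 0.05,"dz": 0,"wx": 0,"wy": 0,"wz": 0},
    {"claw": 0.0,"dx": 0,"dy": 0.05,"dz": 0,"wx": 0,"wy": 0,"wz": 0},
    {"claw": 0.0,"dx": 0,"dy": 0,"dz": 0,"wx": 0,"wy": 0,"wz": 0},
    {"claw": 0.0,"dx": 0,"dy": 0,"dz": 0,"wx": 0,"wy": 0,"wz": 0},
  ],
)

```text
t: 39.45
eef_pos: [0.5057, 0.3843, 0.2406]
tool_rot: [-0.0, 0.032, 0.999, -0.001]
contact_force: [-0.7, -1.0, -0.2]
gripper_width: -0.003
grasp_force: 0.0
```

```bash
python3 -c "
from h import *
im,d=shot('top','t8');P=cloud('top',d)
for x,y in [(.413,.212),(.409,.156),(.405,.1),(.401,.046)]:
    k=np.hypot(P[...,0]-x,P[...,1]-y)<.012;print((x,y),k.sum(),np.median(P[k][:,2]).round(4))
cv2.imwrite('pics/t8b.png',cv2.resize(im[110:290,100:420,::-1],None,fx=2.5,fy=2.5,interpolation=cv2.INTER_CUBIC))
for n,s in dict(f=(.638,-.005),m=(.568,0),n=(.498,.005)).items():
    k=(abs(P[...,2]-.14)<.008)&(np.hypot(P[...,0]-s[0],P[...,1]-s[1])<.036);print(n,cv2.minEnclosingCircle(P[k][:,:2].astype(np.float32)))
look(['bM','bN','salt','jig','jar'],**M)"
```

```text
(0.413, 0.212) 55 0.0371
(0.409, 0.156) 55 0.037
(0.405, 0.1) 55 0.0271
(0.401, 0.046) 57 0.0377
f ((0.6384400725364685, -0.003542116144672036), 0.028995279222726822)
m ((0.5672906637191772, 0.0018725005211308599), 0.02903721295297146)
n ((0.4989260137081146, 0.004768309183418751), 0.029112258926033974)
bM [ 5.984e-01 -1.841e-01  1.490e-02  9.200e+01  1.009e-01]
bN [ 4.616e-01 -1.730e-01  1.440e-02  9.500e+01  1.014e-01]
salt [ 4.812e-01 -3.800e-01  2.520e-02  2.600e+02  7.860e-02]
jig [ 6.239e-01 -3.017e-01  2.190e-02  9.400e+01  7.720e-02]
jar [5.688e-01 1.149e-01 3.210e-02 4.290e+02 1.193e-01]
```

View pics/t8b.png

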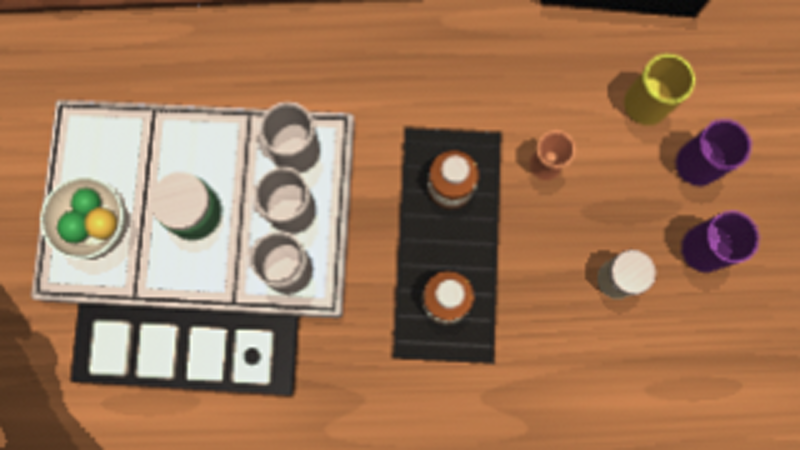

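The picture shows two bottles on the mat at (455,175) and (449,300), and three tumblers in the right zone at (287,130), (285,195) and (280,262). The right key reads 27 mm and the other three 37 mm, all with about a 1 mm offset, so it is fully down and standby is up. Everything else is where it started.

```bash
python3 -c "
from station import *
print(hand_in())"
```

```text
the job is handed in; nothing more can be done
None
```

The job is done and handed in: both bottles stand on the bar mat, all three steel tumblers stand in the right zone, and the right key is fully down with standby up. The one risk is that the closed fingertips briefly measured 41 N when the key hit its stop, just above the 40 N limit stated for the arm and gripper body.

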